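Blow off reground punches under the interlocked guard

ROBOT

A 7-joint arm with a two-finger parallel gripper is mounted at the origin on a cart in front of the work surface, level with it; the furniture and walls round the work are solid. World frame = base frame: x ahead of the robot, y to its left, z up, the work surface at z = 0. Lengths are in m, angles in rad, forces in N, time in s.
With the tool pointing down it reaches from about 0.4 to 0.9 m from the base axis. Payload 5.6 kg.
Tool frame: the origin (TCP) lies midway between the tips of the shut fingers; the grasp point (between the pads) lies 19 mm behind it; z points along the fingers, y is the line along which they close (so a half turn about z gives the same grasp; the last joint's range is limited). The gripper opens to 92 mm and grips with 3 to 60 N. Pads are 20 mm wide; open, the fingers measure 128 mm over their backs; the gripper's body (75 mm by 189 mm) begins 69 mm behind the grasp point.
Start: joints at [-1.15, 0.468, -0.012, 1.603, 0.006, 1.071, -0.056], TCP at [0.291, 0.581, 0.19] pointing down, gripper open.
Joint ranges: [-2.53, 2.53], [-0.31, 2.02], [-1.57, 1.55], [0.28, 2.44], [-1.29, 4.43], [0.15, 1.84], [-2.92, 2.92]. Speed limits (rad/s): [2.57, 2.57, 3.14, 3.14, 3.14, 3.14, 3.14].

INTERFACE

Orientations are given as a 3x3 rotation matrix whose columns are the frame's x, y, z axes.
In Python, from station import env, effector, solver, viewer, workorder, search_frame, tip_of gives the robot as it stands. Calls block until the motion is done:
- env.reach(position, orientation): joint-space move of the TCP to a pose.
- env.movel(position, frame=None, rate=0.15): straight line of the TCP; frame=None keeps the orientation; rate is the mean speed in m/s.
- env.goto_joints(angles): joint-space move.
- effector.release() and effector.grasp(squeeze=None): open the fingers fully, or close them until they stop; squeeze is the grip in N (None keeps the last).
- env.pause(seconds).
- solver.inverse_kinematics(position, orientation): joint angles nearest the present ones, or None.
- env.sense(): the state.
- viewer.read_camera(name): name is "scene" or "side" or "wrist"; returns (picture, depth): 400x640x3 uint8, red, green, blue; 400x640 float32, m along the optical axis (not along the pixel's ray), 0 where there is no reading.
- viewer.camera_info(name): a dict with "intrinsics" (3x3 intrinsics, pixels), "dist_coeffs" ([k1, k2, p1, p2, k3] as OpenCV has them; the pictures are not rectified), "eye" and "rotation" of the camera in the world; the wrist camera has in their place "T_tool_cam" (4x4, takes a point from camera to tool coordinates, whose origin is the TCP and whose axes are the flange's). Camera axes: x right, y up, looking along -z (the intrinsics and any distortion apply to the point x, -y, -z); pixel columns grow to the right and rows downward; lengths in m; the calibration is good to about 2 mm. A picture is of the moment at which its call begins: read the wrist's pose just before it. camera_info takes no time and is no camera call.
A pose or a line that the arm cannot do raises env.PlanningError and nothing moves.
- workorder.finish_job(): hands the job in; it is judged then, once.
Trained networks look in the newest picture that a camera, given by its name, has taken for a name from the list of things; names that differ only in an ending like _2 or _b are one class to them, and where a whole thing is asked for, a point or a joint stands for the part that bears it (a point fixed in the world has none). Each returns a list of dicts, best first, with "score" (0 to 1); they miss things now and then, are a little off and sometimes report something else, mostly with a low value. They report only what shows in the picture. A call takes as long as a camera call.
- search_frame(camera, name): "at" ([x, y, z] in m, in world coordinates, good to about 4 mm: the middle of the surface that is visible of it).
- tip_of(camera, name): "at" ([x, y, z] in m, in world coordinates, good to about 4 mm: a listed point, or the origin of a listed thing).
The state is a dict: "t": time; "joint_positions": joint angles; "joint_velocities": joint speeds; "tau": joint torques, N m; "ee_pos": TCP position; "tcp_rot": TCP orientation; "wrist_force": force on the tool from outside, world axes, zero at the start; "moment": the same for the moment, N m; "gripper_width": finger opening in m; "grasp_force": force on a finger pad.
Only numpy, scipy, OpenCV 4.12 (cv2) and the standard library are available. Lean on these libraries where they do the work, as an engineer would, in place of code of your own. Each camera call takes 0.05 s, during which the arm holds its last target. There are 200 camera calls.

TASK

Blow the grinding dust off the reground punches: turn the sunken trim knob of the blue supply box until its white pointer is at the green mark, stand all the punches from the rubber-lined tray on the steel grate, and set the clear guard down over them with its tongue fully home in the yellow and black interlock switch. Then squeeze the clamped air gun's red trigger fully for two seconds and let it go, never squeezing it without the guard home. Afterwards stand the guard on the bench beside the unit again and put all the punches back into the tray, leaving the knob at the mark and the tally counter where it is.

Things in the scene. Friction and masses are not known exactly. Their poses are not given: they have to be found in the camera images.
- unit: blow-off unit, fixed, on a grey plate 206 x 258 x 12 mm; origin under the plate's centre, z up. In its frame: air gun on its side at -x, +y, barrel to -y; grate at the -y end, long side along x, interlock switch at its +x end; blue supply box, 88 mm square, top 50 mm above the bench, at +x, +y. The press head hangs 0.19 m above the bench beyond x 0.70, y 0.05 m (near corner), right of the unit.
- knob_top (a point): centre of the top of the trim knob, on its axis (vertical). Black fluted round knob, 18 mm diameter, 18 mm tall, standing in a round well 72 mm wide and 20 mm deep in the box's top, so its top is 2 mm under the box's top face and the well's flat floor 18.5 mm below this point. Can be gripped at any yaw.
- knob (a joint): angle of the trim knob in rad, 0 to 4.71 between its stops, growing clockwise seen from above; it stays where it is left (0.04 N m friction). Its white pointer is at the green mark at 2.356 rad (the middle of the scale, pointing to +y of the unit). It starts between 0.1 and 1.2.
- trigger (a point): the place to squeeze the air gun: midway between the front of the red trigger and the back of the blue grip, half-way up the 20 mm thick gun (36 mm above the bench). Axes are those of the unit: the squeeze is along y; the trigger's front is 19 mm to -y of this point, the grip's back 19 mm to +y, and there is at least 25 mm of room beyond each for a finger, down to 12 mm above the bench.
- gun_lever (a joint): angle of the red trigger in rad, 0 released, 0.175 fully squeezed; a spring returns it when let go (3 N at the squeeze point to start it, 7 N fully squeezed).
- grate (a point): centre of the top face of the dark steel grate, 20 mm above the bench; axes are those of the unit. Inside its 5 mm high lip it is 130 mm (x) by 62 mm (y): room for three punches side by side along x, 42 mm apart, their 50 mm sides along y.
- slot (a point): centre of the mouth of the interlock switch's slot, in the switch's top face 52 mm above the bench, open upward; the slot is 7 mm (x of the unit) by 19 mm (y) and 26 mm deep.
- guard: loose clear hood with yellow edges, 150 mm (x) by 82 mm (y), 61 mm tall without its handle, 3 mm walls, 0.3 kg, open below; origin at the centre of its underside, z up. The tongue stands off its +x end, a port for the nozzle is in its +y side. When seated it rests on the unit's plate (12 mm above the bench) round the grate, its axes along those of the unit and its centre over the grate's centre.
- guard_grip (a point): centre of the guard's black bar handle, 85 mm above the guard's underside: a bar 82 mm long (guard's x), 14 mm wide (guard's y), 12 mm high, 18 mm of free room between it and the roof.
- tongue_tip (a point): lower end of the guard's steel tongue, a blade 4 mm (guard's x) by 16 mm (guard's y) pointing straight down, 94 mm from the guard's centre along its x and 20 mm above its underside; bracket above it. Fully home it is 20 mm below the slot's mouth.
- tray: low wooden tray lined with black rubber, 88 mm (x) by 160 mm (y), fixed; origin at the centre of its underside; inner floor 4 mm and walls 12 mm above the bench, inside 80 x 152 mm.
- punch_a_mid (a point): centre of one punch: a ground steel block 32 mm (x) by 50 mm (y) by 40 mm (z) with a small 3 mm spigot on top, 0.45 kg; this point is 20 mm above its underside. Two or three punches are present (None: absent). They start standing in the tray, about 50 mm apart along its y, their 50 mm sides about along the tray's x.
- punch_b_mid (a point): centre of another punch: a ground steel block 32 mm (x) by 50 mm (y) by 40 mm (z) with a small 3 mm spigot on top, 0.45 kg; this point is 20 mm above its underside. Two or three punches are present (None: absent). They start standing in the tray, about 50 mm apart along its y, their 50 mm sides about along the tray's x.
- punch_c_mid (a point): centre of another punch: a ground steel block 32 mm (x) by 50 mm (y) by 40 mm (z) with a small 3 mm spigot on top, 0.45 kg; this point is 20 mm above its underside. Two or three punches are present (None: absent). They start standing in the tray, about 50 mm apart along its y, their 50 mm sides about along the tray's x.
- punch_a: the same punch; origin at the centre of its underside
- punch_b: the same punch; origin at the centre of its underside
- punch_c: the same punch; origin at the centre of its underside
- counter: bystander: round tally counter, 45 mm wide, 33 mm tall, beside the unit; leave it where it is; origin at its underside

How it is judged:
By the outcome, as a careful person would: the job done as asked, in the order asked, and still so for the second after the job is handed in, with the robot touching nothing.
Of punch_a, punch_b, punch_c only 2 to 3 are there at a start; the rules pass over those that are not, and their reading is None.
At some moment in a run one of punch_a, punch_b, punch_c may be knocked a few centimetres aside while the robot is not near it.
It also fails if it takes over 210 s, if anything falls off the work surface, if the arm or the gripper's body presses on something with over 40 N, if the wrist force passes 120 N, or if a joint passes its speed limit or range.

## Working session

There is one attempt and no reset: what is moved stays moved. The work goes in short steps, each a Python script; the robot and the scene stay as the last script left them, time stands still between calls to the robot, and variables do not carry over. Pictures are saved under pics/ and viewed, at most 19 in all, crops included, and the job is handed in when it is done.

```bash
ls; mkdir -p pics; python3 - <<'E'
from station import env, effector, solver, viewer, workorder, search_frame, tip_of
import cv2,numpy as np
s=env.sense();print(s['t'],s['ee_pos'],s['tcp_rot'],s['gripper_width'])
for c in ['scene','side']:
    im,d=viewer.read_camera(c);cv2.imwrite(f'pics/{c}0.png',im[:,:,::-1])
    i=viewer.camera_info(c);print(c,i['eye'],i['intrinsics'],i['dist_coeffs'])
    for n in ['unit','knob_top','trigger','grate','slot','guard','guard_grip','tongue_tip','tray','punch_a_mid','counter']:
        print(n,[(np.round(r['at'],3).tolist(),round(r['score'],2)) for r in tip_of(c,n)][:4])
print(viewer.camera_info('wrist'))
E
```

```text
pics
0.0 [0.29058339 0.58073044 0.18942854] [[-8.94298111e-01  4.47471149e-01 -6.78196608e-04]
 [ 4.47471645e-01  8.94296617e-01 -1.63944193e-03]
 [-1.27094032e-04 -1.76962357e-03 -9.99998426e-01]] 0.09187708000489377
scene [ 0.18379503 -0.50386453  0.5907448 ] [[432.35281477   0.         310.70822227]
 [  0.         432.35281477 201.52745181]
 [  0.           0.           1.        ]] [-0.10925736  0.          0.          0.          0.        ]
unit [([0.587, 0.288, -0.001], 0.73), ([0.413, 0.183, -0.001], 0.6)]
knob_top [([0.58, 0.371, 0.052], 0.79)]
trigger [([0.487, 0.313, 0.037], 0.74), ([0.461, -0.029, 0.084], 0.18)]
grate [([0.633, 0.224, 0.014], 0.74), ([0.697, 0.287, 0.052], 0.71)]
slot [([0.415, 0.185, 0.001], 0.62), ([0.698, 0.289, 0.049], 0.54)]
guard [([0.46, -0.03, 0.002], 0.6)]
guard_grip [([0.461, -0.032, 0.084], 0.76)]
tongue_tip [([0.408, 0.052, 0.024], 0.66)]
tray [([0.416, 0.185, -0.001], 0.8)]
punch_a_mid [([0.434, 0.135, 0.023], 0.68), ([0.579, 0.374, 0.049], 0.65)]
counter [([0.574, 0.011, -0.003], 0.85)]
side [ 0.15697877 -0.62775712  0.59483817] [[445.227104
[... 682 characters left out ...]
]
punch_a_mid [([0.436, 0.14, 0.025], 0.87)]
counter [([0.574, 0.013, -0.002], 0.75)]
{'intrinsics': array([[288.79740113,   0.        , 318.40801938],
       [  0.        , 288.79740113, 200.39168162],
       [  0.        ,   0.        ,   1.        ]]), 'dist_coeffs': array([-0.04080043,  0.        ,  0.        ,  0.        ,  0.        ]), 'T_tool_cam': array([[ 8.71524256e-04,  9.69864574e-01,  2.43643076e-01,
         6.87139882e-02],
       [ 9.99999397e-01, -1.00820859e-03,  4.36302413e-04,
         5.52749926e-04],
       [ 6.68797296e-04,  2.43642549e-01, -9.69864867e-01,
        -1.93575741e-01],
       [ 0.00000000e+00,  0.00000000e+00,  0.00000000e+00,
         1.00000000e+00]])}
```

View pics/scene0.png

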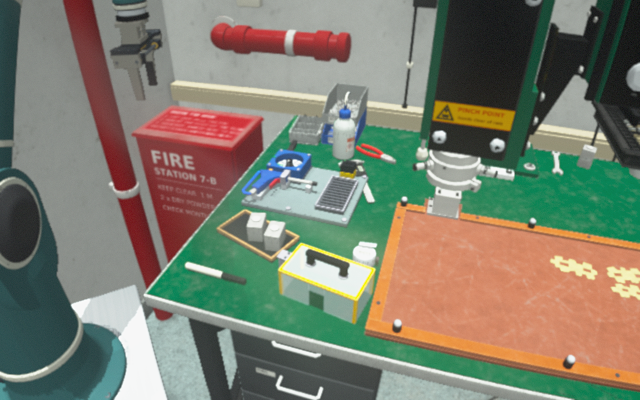

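View pics/side0.png

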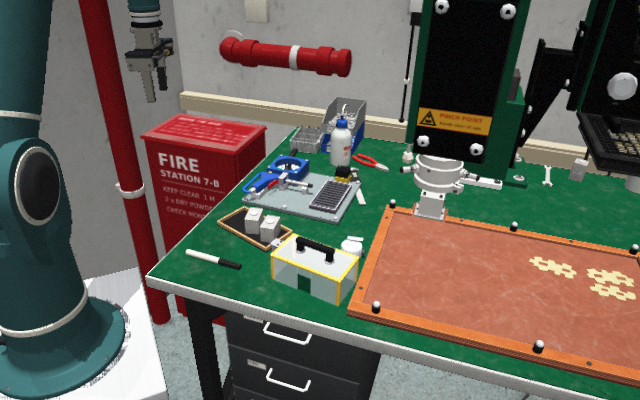

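```bash
cat > h.py <<'E'
from station import env, effector, solver, viewer, workorder, search_frame, tip_of
import cv2, numpy as np
def R(yaw):  # tool down, closing line (tool y) at yaw
    c,s=np.cos(yaw),np.sin(yaw)
    return np.array([[-s,c,0],[c,s,0],[0,0,-1.]])
def rz(a): c,s=np.cos(a),np.sin(a); return np.array([[c,-s],[s,c]])
def campose(name,s=None):
    i=viewer.camera_info(name)
    if name!='wrist': return np.array(i['eye']),np.array(i['rotation'])
    T=np.array(i['T_tool_cam']); s=s or env.sense(); Rt=np.array(s['tcp_rot'])
    return np.array(s['ee_pos'])+Rt@T[:3,3], Rt@T[:3,:3]
def snap(name,fn=None):
    p=campose(name); im,d=viewer.read_camera(name)
    if fn: cv2.imwrite('pics/'+fn,im[:,:,::-1])
    return im,d,p
def proj(pts,p,name='wrist'):
    i=viewer.camera_info(name); q=(np.atleast_2d(pts)-p[0])@p[1]; q=q*[1,-1,-1]
    return cv2.projectPoints(q,np.zeros(3),np.zeros(3),np.array(i['intrinsics']),np.array(i['dist_coeffs']))[0][:,0]
def rays(uv,p,name='wrist'):
    i=viewer.camera_info(name)
    n=cv2.undistortPoints(np.array(uv,float).reshape(-1,1,2),np.array(i['intrinsics']),np.array(i['dist_coeffs']))[:,0]
    return np.c_[n[:,0],-n[:,1],-np.ones(len(n))]@p[1].T
def onplane(uv,z,p,name='wrist'):
    r=rays(uv,p,name); return p[0]+r*((z-p[0][2])/r[:,2])[:,None]
def cloud(d,p,name='wrist'):
    v,u=np.indices(d.shape); r=rays(np.c_[u.ravel(),v.ravel()],p,name)
    P=p[0]+r*d.reshape(-1,1); P[d.ravel()<=0]=np.nan
    return P.reshape(d.shape+(3,))
def find(name,cam='wrist',k=4,f=tip_of):
    return [(np.round(r['at'],4).tolist(),round(r['score'],2)) for r in f(cam,name)][:k]
def st():
    s=env.sense(); print('t',round(s['t'],1),'p',np.round(s['ee_pos'],4),'F',np.round(s['wrist_force'],1),'w',round(s['gripper_width'],4),'g',round(s['grasp_force'],1),'q7',round(s['joint_positions'][6],2)); return s
E
python3 - <<'E'
from h import *
for yaw in [np.radians(-55),np.radians(125)]:
    q=solver.inverse_kinematics([0.53,0.22,0.27],R(yaw)); print(q)
    if q is not None and abs(q[6])<2.5: break
env.reach([0.53,0.22,0.27],R(yaw))
st()
im,d,p=snap('wrist','w1.png')
for n in ['unit','knob_top','trigger','grate','slot','guard','guard_grip','tongue_tip','tray','punch_a_mid','counter']:
    print(n,find(n))
np.savez('w1.npz',im=im,d=d,e=p[0],r=p[1])
E
```

```text
[-0.8747851   0.27783042  0.52264096  1.7305693  -0.14907034  1.17274551
 -1.27067092]
t 2.8 p [0.5295 0.2213 0.2697] F [-0.3 -0.6 -0.3] w 0.0919 g 0.0 q7 -1.27
unit [([0.582, 0.2877, 0.0031], 0.56)]
knob_top [([0.5744, 0.3697, 0.0476], 0.74)]
trigger [([0.4859, 0.3097, 0.0366], 0.68)]
grate [([0.6258, 0.2188, 0.0177], 0.66), ([0.4153, 0.1832, 0.023], 0.24)]
slot [([0.7032, 0.2846, 0.0499], 0.63), ([0.4116, 0.1819, 0.0016], 0.36)]
guard [([0.4595, -0.0281, 0.0003], 0.58)]
guard_grip [([0.459, -0.026, 0.0841], 0.97)]
tongue_tip [([0.4091, 0.0499, 0.0172], 0.67)]
tray [([0.4137, 0.1822, -0.0006], 0.94)]
punch_a_mid [([0.4324, 0.1425, 0.031], 0.73)]
counter [([0.4596, -0.0272, 0.0013], 0.7), ([0.5718, 0.0114, 0.0008], 0.63)]
```

View pics/w1.png

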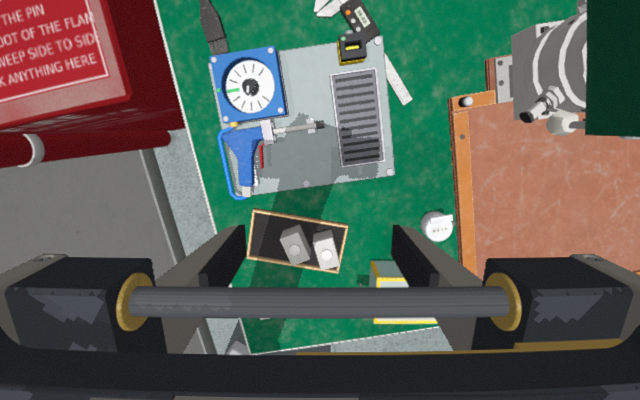

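```bash
python3 - <<'E'
from h import *
y=np.radians(-55)
out={}
for n,xyz in [('k',[0.577,0.370,0.15]),('g',[0.64,0.235,0.16]),('t',[0.42,0.165,0.16])]:
    env.reach(xyz,R(y)); st()
    im,d,p=snap('wrist',f'w2{n}.png'); np.savez(f'w2{n}.npz',im=im,d=d,e=p[0],r=p[1])
    for m in {'k':['knob_top','trigger'],'g':['slot','grate','trigger'],'t':['tray','punch_a_mid','tongue_tip','guard_grip']}[n]: print(m,find(m))
a=[cv2.imread(f'pics/w2{n}.png')[:300,120:520] for n in 'kgt']
cv2.imwrite('pics/m2.png',np.vstack([np.hstack(a[:2]),np.hstack([a[2],a[2]*0])]))
E
```

```text
t 4.2 p [0.5779 0.3685 0.1509] F [-0.2 -0.4  0.3] w 0.0918 g 0.0 q7 -1.36
knob_top [([0.5743, 0.368, 0.0514], 0.63), ([0.5841, 0.2902, 0.0005], 0.35)]
trigger [([0.4885, 0.3129, 0.0374], 0.96), ([0.5752, 0.3722, 0.0513], 0.49)]
t 5.0 p [0.6403 0.2344 0.1609] F [-0.1  0.6  0.5] w 0.0918 g 0.0 q7 -1.14
slot []
grate [([0.6265, 0.2216, 0.0171], 0.91)]
trigger [([0.4901, 0.312, 0.039], 0.82)]
t 6.1 p [0.4215 0.166  0.1607] F [1.1 0.7 0.6] w 0.0921 g 0.0 q7 -1.29
tray [([0.4094, 0.1809, 0.0005], 0.69), ([0.4314, 0.1405, 0.0293], 0.63)]
punch_a_mid [([0.4321, 0.138, 0.0291], 0.73), ([0.4873, 0.3124, 0.0358], 0.3)]
tongue_tip [([0.4098, 0.0497, 0.0243], 0.82)]
guard_grip [([0.4582, -0.0255, 0.0848], 0.7)]
```

View pics/m2.png

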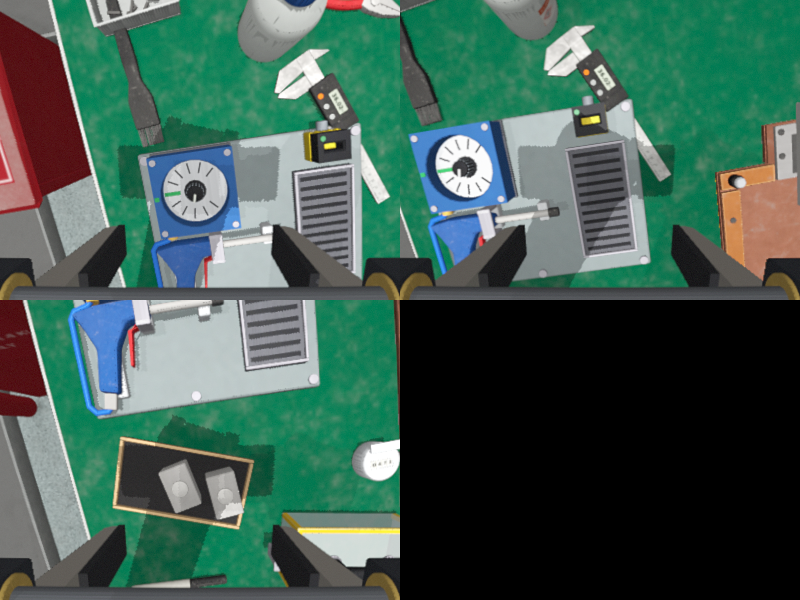

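```bash
python3 - <<'E'
from h import *
def ld(n):
    z=np.load(f'w2{n}.npz');return z['im'],z['d'],(z['e'],z['r'])
def rect(P,m,lab):
    m=cv2.morphologyEx(m.astype(np.uint8),cv2.MORPH_OPEN,np.ones((3,3)))
    n,l,s,c=cv2.connectedComponentsWithStats(m); i=1+np.argmax(s[1:,4])
    q=P[l==i]; r=cv2.minAreaRect((q[:,:2]*1000).astype(np.float32)); print(lab,len(q),np.round(r[0],1),np.round(r[1],1),round(r[2],1),'z',np.round(np.nanpercentile(q[:,2],[5,50,95]),4)); return l==i
for k in 'kg':
    im,d,p=ld(k); P=cloud(d,p); z=P[...,2]; I=im.astype(int)
    blue=(I[...,2]>I[...,0]+60)&(I[...,2]>110)
    near=(np.hypot(P[...,0]-.577,P[...,1]-.37)<.075)
    rect(P,near&(abs(z-.05)<.006)&blue,k+' box')
    near=(np.hypot(P[...,0]-.627,P[...,1]-.221)<.10)
    rect(P,(z>.0175)&(z<.03)&near,k+' grate')
    near=(np.hypot(P[...,0]-.585,P[...,1]-.288)<.2)
    rect(P,(z>.008)&(z<.016)&near,k+' plate')
    near=(np.hypot(P[...,0]-.70,P[...,1]-.285)<.05)
    rect(P,(z>.046)&(z<.06)&near,k+' switch')
im,d,p=ld('t'); P=cloud(d,p); z=P[...,2]
m=rect(P,(z>.035)&(z<.06)&(np.hypot(P[...,0]-.42,P[...,1]-.17)<.1),'punch1')
m2=(z>.035)&(z<.06)&(np.hypot(P[...,0]-.42,P[...,1]-.17)<.1)&~m
rect(P,m2,'punch2')
rect(P,(z>.006)&(z<.06)&(np.hypot(P[...,0]-.412,P[...,1]-.183)<.11),'tray')
# crops enlarged
im,d,p=ld('k'); a=cv2.resize(im[140:250,250:390],None,fx=4,fy=4,interpolation=cv2.INTER_CUBIC)
cv2.imwrite('pics/kn.png',a[:,:,::-1])
E
```

```text
k box 2992 [576.  372.6] [88.8 87.9] 43.2 z [0.048  0.0492 0.0504]
k grate 5058 [629.7 221.5] [136.6  69.6] 43.5 z [0.0185 0.0198 0.0244]
k plate 7132 [633.8 262.9] [160.4 180.7] 33.5 z [0.0101 0.0114 0.0127]
k switch 926 [698.2 285.7] [29.6 35.8] 44.0 z [0.0487 0.0512 0.0527]
g box 2935 [575.9 372.8] [88.2 89.1] 43.0 z [0.0478 0.0491 0.0503]
g grate 6380 [629.5 221. ] [136.7  68.1] 43.2 z [0.0183 0.0196 0.0243]
g plate 13439 [614.6 263.8] [225.1 183.1] 43.4 z [0.01   0.0113 0.0129]
g switch 897 [698.2 285.8] [30.3 34. ] 43.3 z [0.0495 0.0511 0.0524]
punch1 1302 [412.7 185.7] [49.8 32.1] 56.9 z [0.0419 0.0434 0.0466]
punch2 1272 [434.5 140.3] [50.5 32. ] 50.6 z [0.0419 0.0434 0.0467]
tray 2391 [411.3 184.8] [ 88.2 160.5] 25.0 z [0.0091 0.042  0.0462]
```

View pics/kn.png

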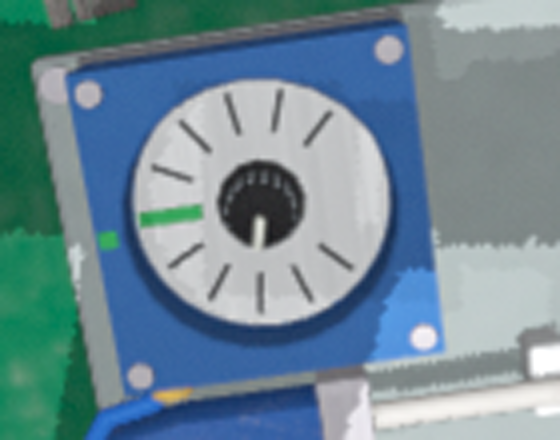

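```bash
python3 - <<'E'
from h import *
z=np.load('w2k.npz');p=(z['e'],z['r'])
print(onplane([[315.5,190.75]],.0295,p),onplane([[315.25,191.75]],.048,p), onplane([[250+258/4,140+240/4],[250+261/4,140+207/4],[250+109/4,140+240/4]],.048,p))
effector.grasp(10)
c=[.576,.3722]
for yd in (-10,10,30,100,-55,170):
    q=solver.inverse_kinematics([*c,.1],R(np.radians(yd))); print(yd,None if q is None else np.round(q,2))
env.reach([*c,.085],R(np.radians(-15))); st()
im,d,p=snap('wrist'); print(proj([[*c,.048],env.sense()['ee_pos']],p))
cv2.imwrite('pics/kn2.png',cv2.resize(im[120:300,210:430],None,fx=3,fy=3,interpolation=cv2.INTER_CUBIC)[:,:,::-1])
E
```

```text
[[0.57612104 0.37167531 0.0295    ]] [[0.57842312 0.37343056 0.048     ]] [[0.57063797 0.3689844  0.048     ]
 [0.57842312 0.37343056 0.048     ]
 [0.54806681 0.40131053 0.048     ]]
-10 [-0.9   0.64  0.41  1.6  -0.3   0.96 -0.57]
10 [-0.83  0.63  0.3   1.59 -0.21  0.95 -0.28]
30 [-0.77  0.62  0.21  1.59 -0.15  0.95  0.02]
100 [-0.6   0.62 -0.04  1.58  0.03  0.95  1.1 ]
-55 [-0.96  0.66  0.5   1.6  -0.36  0.97 -1.3 ]
170 [ 0.1   1.09 -1.34  1.52  1.07  1.38  1.65]
t 8.8 p [0.5762 0.3709 0.0854] F [-0.3 -0.8 -0.4] w 0.0005 g 0.0 q7 -0.64
[[318.30832039 211.27343846]
 [319.29979563 228.05884395]]
```

View pics/kn2.png

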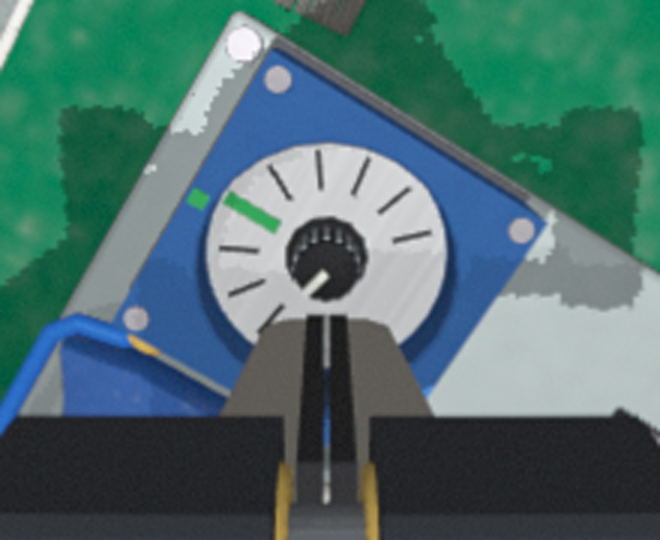

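```bash
python3 - <<'E'
from h import *
s=env.sense(); im,d,p=snap('wrist'); P=cloud(d,p); Rt=np.array(s['tcp_rot'])
Q=(P-np.array(s['ee_pos']))@Rt
for r in range(216,262,4): print(r,np.round(Q[r,[298,310,314,324,328,340]]*1000,0).tolist())
m=(Q[...,2]>-.03)&(Q[...,2]<.008)&(abs(Q[...,1])<.03)&(abs(Q[...,0])<.03)
print(np.nanpercentile(Q[m],[1,50,99],axis=0))
E
```

```text
216 [[-9.0, -19.0, 56.0], [-3.0, -7.0, 38.0], [-3.0, -4.0, 38.0], [-3.0, 4.0, 38.0], [-8.0, 8.0, 55.0], [-9.0, 19.0, 56.0]]
220 [[-13.0, -19.0, 56.0], [-12.0, -8.0, 56.0], [-12.0, -4.0, 56.0], [-12.0, 5.0, 55.0], [-13.0, 8.0, 57.0], [-12.0, 19.0, 56.0]]
224 [[-16.0, -19.0, 55.0], [-16.0, -8.0, 56.0], [-16.0, -4.0, 56.0], [-16.0, 5.0, 55.0], [-16.0, 8.0, 54.0], [-16.0, 19.0, 56.0]]
228 [[-20.0, -19.0, 55.0], [10.0, -6.0, -28.0], [11.0, -3.0, -31.0], [10.0, 3.0, -30.0], [10.0, 5.0, -27.0], [-20.0, 19.0, 56.0]]
232 [[10.0, -12.0, -35.0], [10.0, -5.0, -36.0], [11.0, -3.0, -37.0], [10.0, 3.0, -37.0], [10.0, 5.0, -36.0], [10.0, 12.0, -36.0]]
236 [[10.0, -12.0, -43.0], [10.0, -5.0, -42.0], [11.0, -3.0, -44.0], [11.0, 3.0, -44.0], [11.0, 5.0, -43.0], [11.0, 11.0, -44.0]]
240 [[10.0, -11.0, -49.0], [11.0, -5.0, -49.0], [10.0, -3.0, -49.0], [11.0, 2.0, -50.0], [10.0, 5.0, -49.0], [10.0, 11.0, -48.0]]
244 [[10.0, -11.0, -54.0], [11.0, -5.0, -56.0], [11.0, -3.0, -55.0], [10.0, 2.0, -54.0], [11.0, 4.0, -55.0], [10.0, 11.0, -54.0]]
248 [[11.0, -11.0, -60.0], [11.0, -5.0, -61.0], [10.0, -3.0, -59.0], [10.0, 2.0, -59.0], [11.0, 4.0, -61.0], [11.0, 10.0, -60.0]]
252 [[11.0, -10.0, -65.0], [11.0, -5.0, -65.0], [11.0, -3.0, -65.0], [10.0, 2.0, -64.0], [11.0, 4.0, -66.0], [11.0, 10.0, -65.0]]
256 [[11.0, -10.0, -70.0], [11.0, -4.0, -70.0], [11.0, -3.0, -70.0], [10.0, 2.0, -68.0], [11.0, 4.0, -69.0], [11.0, 9.0, -71.0]]
260 [[32.0, -6.0, -117.0], [11.0, -4.0, -74.0], [11.0, -3.0, -73.0], [11.0, 2.0, -74.0], [11.0, 4.0, -75.0], [33.0, 5.0, -119.0]]
[[ 0.00915155 -0.01269728 -0.02995937]
 [ 0.00983565 -0.00045085 -0.02731262]
 [ 0.01104572  0.01118942 -0.02297558]]
```

```bash
cat >> h.py <<'E'
def touch(z0,z1,F,yaw,xy,step=.001):
    """go down in steps until the upward wrist force exceeds F"""
    for z in np.arange(z0,z1-1e-9,-step):
        env.movel([*xy,z],R(yaw),rate=.03); f=env.sense()['wrist_force'][2]
        if abs(f)>F: break
    return z,f
E
python3 - <<'E'
from h import *
c=[.577,.3722]; y=np.radians(32)
env.movel([*c,.075],R(y)); env.pause(.3); st()
env.movel([*c,.052],R(y),rate=.06); st()
print(touch(.050,.024,8,y,c)); st()
E
```

```text
t 10.2 p [0.5769 0.3723 0.075 ] F [ 0.6 -1.1  0.4] w 0.0002 g 0.0 q7 0.07
t 10.7 p [0.5768 0.372  0.0514] F [ 0.1  0.4 -0.3] w 0.0004 g 0.0 q7 0.07
(np.float64(0.02399999999999998), np.float64(5.4950883387569345))
t 17.4 p [0.577  0.3722 0.0249] F [-2.2 -1.3  5.5] w 0.0006 g 2.7 q7 0.08
```

```bash
python3 - <<'E'
from h import *
z=np.load('w2g.npz');p=(z['e'],z['r']); P=cloud(z['d'],p)
T=np.array(viewer.camera_info('wrist')['T_tool_cam']); Rt=p[1]@T[:3,:3].T; t=p[0]-Rt@T[:3,3]
Q=(P-t)@Rt
m=(Q[...,2]<.03)&(Q[...,2]>-.12)&(abs(Q[...,1])<.1)
q=Q[m]
for a in np.arange(-.12,.03,.01):
    k=q[(q[:,2]>=a)&(q[:,2]<a+.01)]
    if len(k): print(round(a,3),len(k),np.round(np.percentile(k,[2,98],axis=0)*1000,0).tolist())
E
```

```text
-0.12 3037 [[-4.0, -84.0, -120.0], [33.0, 84.0, -110.0]]
-0.11 909 [[-10.0, -50.0, -110.0], [5.0, 51.0, -100.0]]
-0.1 1175 [[-10.0, -62.0, -100.0], [13.0, 62.0, -90.0]]
-0.09 1418 [[3.0, -61.0, -90.0], [12.0, 62.0, -80.0]]
-0.08 1112 [[-2.0, -61.0, -80.0], [12.0, 61.0, -70.0]]
-0.07 957 [[-7.0, -60.0, -70.0], [12.0, 60.0, -60.0]]
-0.06 812 [[-8.0, -59.0, -60.0], [11.0, 59.0, -50.0]]
-0.05 642 [[-9.0, -58.0, -50.0], [11.0, 58.0, -40.0]]
-0.04 537 [[-9.0, -57.0, -40.0], [11.0, 57.0, -30.0]]
-0.03 283 [[-9.0, -56.0, -30.0], [11.0, 55.0, -23.0]]
```

```bash
python3 - <<'E'
from h import *
c=[.577,.3722]; y=32
print(touch(.0235,.012,22,np.radians(y),c,.0015)); s=st(); z=touch.__defaults__ and None
zc=.0
import json
E
python3 - <<'E'
from h import *
s=env.sense(); print(np.round(s['joint_positions'],3))
E
```

```text
(np.float64(0.020499999999999997), np.float64(23.65385446395749))
t 18.2 p [0.5771 0.3722 0.0246] F [-7.9 -4.7 23.7] w 0.0004 g 11.9 q7 0.08
[-0.764  0.716  0.207  1.62  -0.186  0.825  0.079]
```

```bash
python3 - <<'E'
from h import *
c=[.577,.3722]
for a in np.arange(32,-46,-11):
    env.movel([*c,.0205],R(np.radians(a-0)),rate=.05); s=env.sense(); print(a,np.round(s['wrist_force'],1),np.round(s['moment'],2),round(s['t'],2))
env.movel([*c,.07],R(np.radians(a)),rate=.15); env.movel([*c,.12],R(np.radians(-55)),rate=.15); env.pause(.2)
st()
im,d,p=snap('wrist'); np.savez('w3.npz',im=im,d=d,e=p[0],r=p[1])
u,v=proj([[.577,.3722,.045]],p)[0].astype(int); print(u,v)
cv2.imwrite('pics/kn3.png',cv2.resize(im[v-60:v+40,u-60:u+60],None,fx=5,fy=5,interpolation=cv2.INTER_CUBIC)[:,:,::-1])
E
```

```text
32 [-7.7 -5.  23.2] [-1.3   1.98 -0.01] 18.43
21 [-8.5 -5.8 24. ] [-1.32  2.08 -0.07] 18.77
10 [-9.3 -5.4 23.7] [-1.34  2.16 -0.04] 19.12
-1 [-9.2 -5.1 24.8] [-1.36  2.22  0.01] 19.46
-12 [-9.6 -4.5 24.6] [-1.41  2.32  0.04] 19.8
-23 [-9.3 -5.1 25.4] [-1.4   2.44 -0.08] 20.14
-34 [-9.9 -4.8 25.4] [-1.4   2.53 -0.02] 20.48
-45 [-10.5  -6.8  26.5] [-1.36  2.59 -0.05] 20.82
t 22.0 p [0.5762 0.3718 0.1184] F [-0.3  0.3 -0.3] w 0.0004 g 0.0 q7 -1.24
319 200
```

View pics/kn3.png

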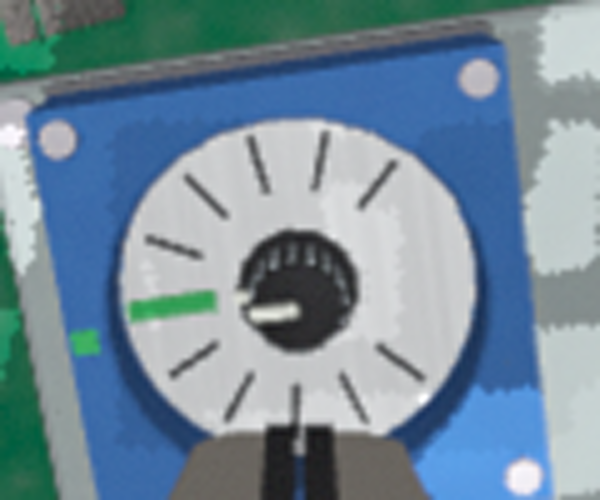

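```bash
cat >> h.py <<'E'
def pointer(im,p,c=(.577,.3725)):
    u,v=proj([[*c,.048]],p)[0]
    k=8; x0,y0=int(u)-20,int(v)-20
    a=cv2.resize(im[y0:y0+40,x0:x0+40],None,fx=k,fy=k,interpolation=cv2.INTER_CUBIC).astype(int)
    def fit(m,z):
        n,l,s,ce=cv2.connectedComponentsWithStats(m.astype(np.uint8)); return l,s,ce
    yy,xx=np.indices(a.shape[:2]); 
    dark=(a.max(2)<110)
    n,l,s,ce=cv2.connectedComponentsWithStats(dark.astype(np.uint8)); i=1+np.argmax(s[1:,4])
    hull=np.zeros(dark.shape,np.uint8); cs,_=cv2.findContours((l==i).astype(np.uint8),0,2); cv2.fillConvexPoly(hull,cv2.convexHull(np.vstack(cs)),1)
    hull=cv2.erode(hull,np.ones((9,9)))
    m=(a.min(2)>150)&(hull>0); n,l,s,ce=cv2.connectedComponentsWithStats(m.astype(np.uint8)); i=1+np.argmax(s[1:,4])
    uv=np.c_[xx[l==i],yy[l==i]]; uv=(uv+.5)/k-.5+[x0,y0]
    W=onplane(uv,.0485,p)[:,:2]; mu=W.mean(0); e,V=np.linalg.eigh(np.cov((W-mu).T)); dv=V[:,1]
    return mu,np.degrees(np.arctan2(dv[1],dv[0]))%180,s[i,4]
E
python3 - <<'E'
from h import *
z=np.load('w3.npz');print(pointer(z['im'],(z['e'],z['r'])))
im=z['im'].astype(int);p=(z['e'],z['r']); g=(im[...,1]>im[...,0]+60)&(im[...,1]>im[...,2]+40)
P=cloud(z['d'],p); g&=(np.hypot(P[...,0]-.577,P[...,1]-.3722)<.034)
vv,uu=np.nonzero(g); W=onplane(np.c_[uu,vv],.0295,p)[:,:2]; mu=W.mean(0); e,V=np.linalg.eigh(np.cov((W-mu).T)); print(mu,len(W),np.degrees(np.arctan2(V[1,1],V[0,1]))%180)
E
```

```text
(array([0.57314802, 0.37632508]), np.float64(131.2311744331338), np.int32(1420))
[0.5587125  0.39106175] 56 132.8401174906771
```

```bash
cat >> h.py <<'E'
UY=np.radians(43.3); G=np.array([.6296,.2213]); DZ=.024   # unit yaw, grate centre, tips DZ behind the TCP
def U(x,y): return G+rz(UY)@np.array([x,y])
E
python3 - <<'E'
from h import *
z=np.load('w2g.npz');p=(z['e'],z['r']); P=cloud(z['d'],p)
q=(P[...,:2]-G)@rz(UY)
for y0 in range(20,110,8):
    m=(q[...,1]*1e3>=y0)&(q[...,1]*1e3<y0+8)&(abs(q[...,0])<.075)&(P[...,2]>.022)&(P[...,2]<.1)
    if m.sum(): print(y0,m.sum(),np.round(np.percentile(q[m][:,0],[1,99])*1e3),np.round(np.percentile(P[m][:,2],[2,98])*1e3))
z=np.load('w2t.npz');p=(z['e'],z['r']); P=cloud(z['d'],p)
for c in([.4127,.1857],[.4345,.1403]):
    print(c,[np.round((P[...,:2]-c)[0,0],2)])
E
```

```text
20 39 [-68.  68.] [22. 26.]
28 301 [-67.  67.] [23. 26.]
44 15 [-4.  4.] [34. 41.]
52 66 [-5.  5.] [36. 42.]
60 97 [-10.  11.] [23. 41.]
68 123 [-10.  11.] [25. 40.]
76 53 [-8.  9.] [28. 40.]
84 49 [-4.  4.] [36. 40.]
92 45 [-4.  4.] [35. 40.]
100 658 [-3. 75.] [23. 50.]
108 298 [-3. 73.] [37. 51.]
[0.4127, 0.1857] [array([-0.02,  0.4 ])]
[0.4345, 0.1403] [array([-0.04,  0.45])]
```

```bash
cat >> h.py <<'E'
def blocks(c,rad,zlo,zhi,pic=None):
    im,d,p=snap('wrist',pic); P=cloud(d,p); z=P[...,2]
    m=((z>zlo)&(z<zhi)&(np.hypot(P[...,0]-c[0],P[...,1]-c[1])<rad)).astype(np.uint8)
    m=cv2.morphologyEx(m,cv2.MORPH_OPEN,np.ones((3,3)))
    n,l,s,ce=cv2.connectedComponentsWithStats(m); o=[]
    for i in range(1,n):
        if s[i,4]<250: continue
        q=P[l==i]; r=cv2.minAreaRect((q[:,:2]*1e3).astype(np.float32)); a=r[2] if r[1][0]>r[1][1] else r[2]+90
        o.append((np.array(r[0])/1e3,np.radians(a),np.round(sorted(r[1]),1),round(float(np.median(q[:,2])),4)))
    for b in o: print('block',np.round(b[0],4),round(np.degrees(b[1]),1),b[2],b[3])
    return o
def near(yaw,ref):  # yaw modulo pi closest to ref
    return ref+(yaw-ref+np.pi/2)%np.pi-np.pi/2
def tip(xy,z,yaw,rate=.15): env.movel([xy[0],xy[1],z-DZ],R(yaw),rate=rate)
def hop(xy,z,yaw): env.reach([xy[0],xy[1],z-DZ],R(yaw))
def down(xy,z0,z1,yaw,F=6,step=.001):
    for z in np.arange(z0,z1-1e-9,-step):
        tip(xy,z,yaw,.03); f=env.sense()['wrist_force']
        if f[2]-down.f0>F: break
    return z,np.round(f,1)
down.f0=0
def pick(c,yaw,ztip,zup=.13,squeeze=30):
    effector.release()
    hop(c,zup,yaw); tip(c,ztip+.03,yaw,.2); env.pause(.15); tip(c,ztip,yaw,.08)
    effector.grasp(squeeze); tip(c,zup,yaw,.2); return st()
def place(c,yaw,zexp,zup=.13):
    hop(c,zup,yaw); env.pause(.2); down.f0=env.sense()['wrist_force'][2]
    tip(c,zexp+.006,yaw,.12); env.pause(.15); print('down',down(c,zexp+.004,zexp-.004,yaw,5)); 
    effector.release(); tip(c,zup,yaw,.2); return st()
E
python3 - <<'E'
from h import *
effector.release()
hop([.42,.165],.18,np.radians(57)); env.pause(.2)
b=blocks([.42,.17],.13,.034,.06)
c,a=b[0][:2] if b[0][0][1]>b[1][0][1] else b[1][:2]
a=near(a,np.radians(57)); s=pick(c,a,.019)
assert .045<s['gripper_width']<.055
place(U(-36,0)/1 if False else U(-.036,0),UY-np.pi/2,.035)
hop(G,.18,UY-np.pi/2); blocks(G,.09,.052,.08,'g1.png')
E
```

```text
block [0.4127 0.1863] 56.9 [31.8 49.3] 0.0435
block [0.4345 0.1406] 50.2 [32.2 49.9] 0.0435
t 28.5 p [0.4118 0.1861 0.1051] F [ 0.2  0.7 -4.5] w 0.05 g 30.0 q7 0.6
down (np.float64(0.034), array([-2.2, -1. ,  5.2]))
t 33.9 p [0.6026 0.1968 0.1053] F [ 0.6  0.3 -0.8] w 0.0919 g 0.0 q7 -0.81
block [0.6031 0.1966] 133.1 [32.1 49.5] 0.0594
```

View pics/g1.png

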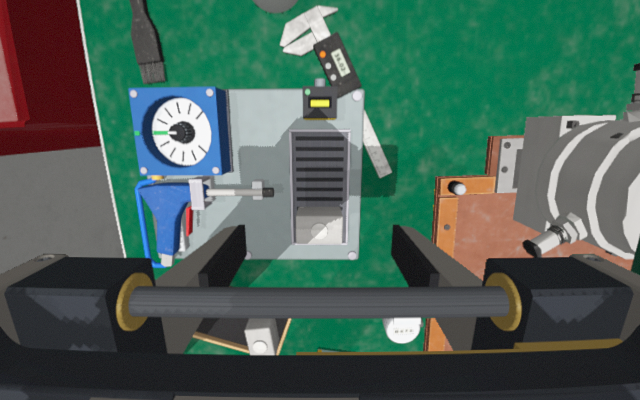

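```bash
python3 - <<'E'
from h import *
hop([.43,.15],.18,np.radians(57)); env.pause(.2)
b=blocks([.42,.17],.13,.034,.06)
c,a=b[0][:2]; a=near(a,np.radians(50)); s=pick(c,a,.019)
assert .045<s['gripper_width']<.055
place(U(.036,0),UY-np.pi/2,.035)
hop(G,.2,UY-np.pi/2); env.pause(.2); blocks(G,.09,.052,.08)
y=np.radians(34)
hop([.475,-.02],.24,y); st(); env.pause(.2)
im,d,p=snap('wrist','gd.png'); np.savez('w4.npz',im=im,d=d,e=p[0],r=p[1])
for n in ['guard','guard_grip','tongue_tip']: print(n,find(n))
P=cloud(d,p);z=P[...,2]
for lo,hi in((.082,.1),(.054,.068)):
    m=((z>lo)&(z<hi)&(np.hypot(P[...,0]-.46,P[...,1]+.03)<.12)).astype(np.uint8)
    n,l,s,ce=cv2.connectedComponentsWithStats(m)
    for i in range(1,n):
        if s[i,4]>100:
            q=P[l==i]; r=cv2.minAreaRect((q[:,:2]*1e3).astype(np.float32)); print(lo,s[i,4],np.round(r[0],1),np.round(r[1],1),round(r[2],1),np.round(np.percentile(q[:,2],[5,50,95]),4))
E
```

```text
block [0.4344 0.1406] 50.2 [32.1 50. ] 0.0435
t 39.1 p [0.4334 0.1404 0.1051] F [-0.9 -0.4 -4.5] w 0.05 g 30.0 q7 0.63
down (np.float64(0.034), array([-2.5, -0.5,  5.9]))
t 44.6 p [0.655  0.2461 0.1053] F [-0.2 -0.1 -0.2] w 0.092 g 0.0 q7 -0.84
block [0.6556 0.2459] 133.3 [30.9 49.5] 0.0594
block [0.603  0.1968] 133.7 [32.2 49. ] 0.0594
t 46.6 p [ 0.4754 -0.0196  0.2159] F [-0.1 -0.7  0.2] w 0.0921 g 0.0 q7 0.67
guard [([0.4611, -0.0277, 0.0016], 0.81)]
guard_grip [([0.458, -0.0259, 0.0814], 0.8), ([0.6567, 0.239, 0.0197], 0.63)]
tongue_tip [([0.7007, 0.287, 0.0504], 0.36)]
0.082 853 [461.8 -27. ] [13.9 81. ] 33.8 [0.087  0.0898 0.0912]
0.054 7607 [455.7 -18.3] [ 83.3 172.7] 34.6 [0.0587 0.0604 0.0617]
```

View pics/gd.png

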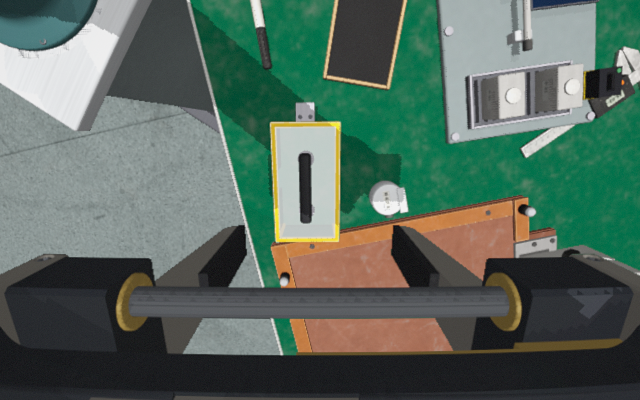

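```bash
python3 - <<'E'
from h import *
y=np.radians(34.0)
c=np.array([.4618,-.0270])
hop(c,.13,y); env.pause(.2); st()
tip(c,.10,y,.1); env.pause(.15); tip(c,.066,y,.06); st()
effector.grasp(50); st()
tip(c,.19,y,.15); s=st()
assert .01<s['gripper_width']<.018
m=np.array([.53,.09]); tip(m,.19,np.radians(-5),.15)
tip(G,.19,UY-np.pi/2,.15); env.pause(.4); st(); print(np.round(np.degrees(np.arctan2(*env.sense()['tcp_rot'][[1,0],1])),2))
im,d,p=snap('wrist','hv.png'); np.savez('w5.npz',im=im,d=d,e=p[0],r=p[1])
P=cloud(d,p);z=P[...,2]; q=(P[...,:2]-G)@rz(UY)
m=(abs(q[...,0])<.2)&(abs(q[...,1])<.06)&(z>.15)&(z<.22)
for lo in np.arange(.15,.22,.005):
    k=m&(z>=lo)&(z<lo+.005)&(abs(q[...,1])<.055)
    if k.sum()>30: print(round(lo,3),k.sum(),np.round(np.percentile(q[k],[1,99],axis=0)*1e3,1).tolist())
E
```

```text
t 47.7 p [ 0.4637 -0.0267  0.1077] F [-0.8  0.2 -0.3] w 0.0915 g 0.0 q7 0.82
t 49.0 p [ 0.4618 -0.0272  0.0419] F [ 0.7 -0.1  0.4] w 0.0919 g 0.0 q7 0.92
t 50.2 p [ 0.4617 -0.027   0.0419] F [-0.9  0.8 -0.6] w 0.0137 g 50.0 q7 0.92
t 51.2 p [ 0.461  -0.0269  0.1652] F [-0.4 -0.4 -2.9] w 0.0131 g 50.0 q7 0.73
t 53.9 p [0.6296 0.2212 0.1661] F [-0.6 -0.1 -3.8] w 0.0136 g 50.0 q7 -0.83
-46.71
0.18 14677 [[-73.2, -39.8], [94.1, 41.3]]
0.185 2743 [[-73.6, -39.2], [72.8, 40.8]]
0.19 84 [[8.8, -17.4], [37.0, 19.3]]
0.195 107 [[8.8, -18.7], [10.4, 19.3]]
0.2 120 [[8.8, -19.1], [10.5, 20.2]]
0.205 185 [[9.1, -19.1], [40.1, 20.1]]
0.21 2568 [[-19.0, -14.8], [39.4, 16.1]]
0.215 422 [[-16.6, -19.5], [35.1, 21.0]]
```

View pics/hv.png

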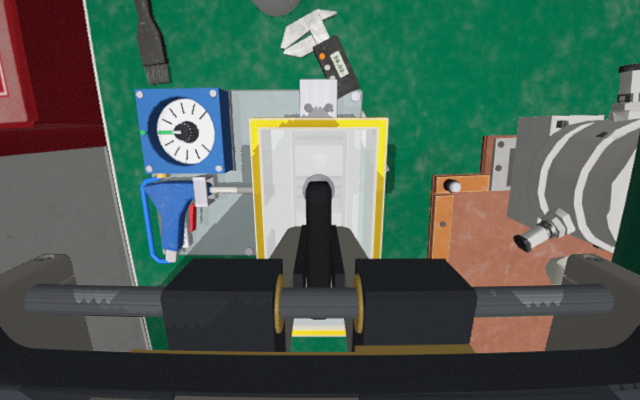

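```bash
cat >> h.py <<'E'
def roof(im,d,p,zr):
    """edges of the guard's roof (height zr) in the unit frame about the grate, by outline pixels put on the roof plane"""
    P=cloud(d,p); m=(abs(P[...,2]-zr)<.006)
    v,u=np.nonzero(m); q=(onplane(np.c_[u,v],zr,p)[:,:2]-G)@rz(UY)*1e3
    Q=np.full(m.shape+(2,),np.nan); Q[v,u]=q
    pts={'x+':[], 'y+':[], 'y-':[], 'x-':[]}
    ok=(abs(q[:,0])<110)&(abs(q[:,1])<60); q=q[ok]
    for b in range(-34,35,2):
        k=q[abs(q[:,1]-b)<1.2]
        if len(k)>5 and abs(b)>18: pts['x+'].append((b,k[:,0].max()))
        if len(k)>5 and abs(b)<22: pts['x-'].append((b,k[:,0].min()))
    for b in range(0,68,2):
        k=q[abs(q[:,0]-b)<1.2]
        if len(k)>5: pts['y+'].append((b,k[:,1].max())); pts['y-'].append((b,k[:,1].min()))
    o={}
    for k,a in pts.items():
        a=np.array(a); f=np.polyfit(a[:,0],a[:,1],1); r=a[:,1]-np.polyval(f,a[:,0]); g=abs(r)<1.5
        f=np.polyfit(a[g,0],a[g,1],1); o[k]=(round(np.polyval(f,0),2),round(np.degrees(np.arctan(f[0])),2),round(r[g].std(),2))
    return o
E
python3 - <<'E'
from h import *
z=np.load('w5.npz'); print(roof(z['im'],z['d'],(z['e'],z['r']),.185))
# switch in the earlier views, and the first grate view
for n in 'kg':
    w=np.load(f'w2{n}.npz');p=(w['e'],w['r']);P=cloud(w['d'],p);q=(P[...,:2]-G)@rz(UY)*1e3
    m=(P[...,2]>.0475)&(P[...,2]<.058)&(abs(q[...,0]-94)<30)&(abs(q[...,1])<30)
    Z=P[...,2]; print(n,np.round(np.percentile(q[m],[.5,50,99.5],axis=0),1).tolist())
    # slot: deeper or yellow/dark
    m=(Z<.045)&(abs(q[...,0]-94)<12)&(abs(q[...,1])<14); print(m.sum(), np.round(np.nanpercentile(q[m],[2,50,98],axis=0),1).tolist() if m.sum() else '')
ims=[]
for n,z0 in(('k',.052),('g',.052)):
    w=np.load(f'w2{n}.npz');p=(w['e'],w['r']);u,v=proj([[*U(.094,0),z0]],p)[0]; print(u,v)
    M=cv2.getRectSubPix(w['im'],(60,60),(float(u),float(v))); a=cv2.resize(M,None,fx=6,fy=6,interpolation=cv2.INTER_CUBIC)[:,:,::-1].copy()
    cv2.drawMarker(a,(180,180),(255,0,255),0,12); ims.append(a)
cv2.imwrite('pics/sw.png',np.hstack(ims))
E
```

```text
{'x+': (np.float64(74.48), np.float64(-0.05), np.float64(0.02)), 'y+': (np.float64(41.41), np.float64(0.28), np.float64(0.16)), 'y-': (np.float64(-40.06), np.float64(0.06), np.float64(0.17)), 'x-': (np.float64(-75.54), np.float64(-0.11), np.float64(0.84))}
k [[79.5, -16.7], [94.5, 0.6], [108.9, 17.3]]
92 [[90.9, -9.6], [92.6, -5.5], [95.7, 2.8]]
g [[79.2, -17.0], [94.7, -0.1], [109.2, 16.9]]
128 [[91.2, -9.2], [94.7, 0.2], [97.7, 9.5]]
454.27629433693096 146.3177552295897
310.0786386158945 119.63154268139456
```

View pics/sw.png

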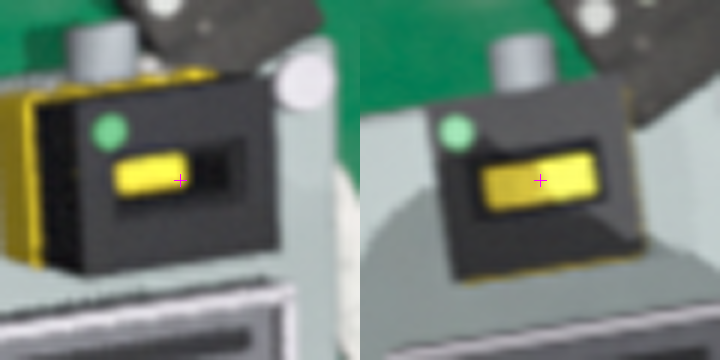

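```bash
python3 - <<'E'
from h import *
y=UY-np.pi/2; c=U(.0009,-.00065)
tip(c,.13,y,.1); tip(c,.103,y,.05); env.pause(.4); s=st()
im,d,p=snap('wrist'); np.savez('w6.npz',im=im,d=d,e=p[0],r=p[1]); print(roof(im,d,p,.098))
down.f0=s['wrist_force'][2]; print(down(c,.101,.0775,y,8,.0015)); st()
E
```

```text
t 55.8 p [0.6307 0.2215 0.0791] F [-0.2  0.3 -2.5] w 0.0134 g 50.0 q7 -0.77
{'x+': (np.float64(75.54), np.float64(-0.06), np.float64(0.02)), 'y+': (np.float64(40.89), np.float64(0.2), np.float64(0.16)), 'y-': (np.float64(-40.72), np.float64(0.12), np.float64(0.16)), 'x-': (np.float64(-74.52), np.float64(0.0), np.float64(0.01))}
(np.float64(0.07849999999999999), array([-0.1,  0.2, -2.3]))
t 59.8 p [0.6306 0.2214 0.0544] F [-0.1  0.2 -2.3] w 0.0137 g 50.0 q7 -0.76
```

```bash
python3 - <<'E'
from h import *
y=UY-np.pi/2; c=U(.0009,-.00065)
down.f0=env.sense()['wrist_force'][2]; print(down(c,.078,.0735,y,6,.0005)); st()
effector.release(); tip(c,.13,y,.15); tip(c,.2,y,.2); env.pause(.3)
im,d,p=snap('wrist','seat.png'); np.savez('w7.npz',im=im,d=d,e=p[0],r=p[1]); print(roof(im,d,p,.0725))
P=cloud(d,p); q=(P[...,:2]-G)@rz(UY)*1e3; m=(abs(q[...,0])<60)&(abs(q[...,1])<30)&(P[...,2]>.066)&(P[...,2]<.08)
A=np.c_[q[m],np.ones(m.sum())]; print('roof z fit',np.round(np.linalg.lstsq(A,P[m][:,2]*1e3,rcond=None)[0],4))
print(find('trigger'),find('slot'))
E
```

```text
(np.float64(0.077), array([-4.7, -0.3,  7. ]))
t 60.5 p [0.6308 0.2215 0.054 ] F [-4.7 -0.3  7. ] w 0.0134 g 50.0 q7 -0.76
{'x+': (np.float64(75.33), np.float64(-0.05), np.float64(0.01)), 'y+': (np.float64(40.6), np.float64(0.33), np.float64(0.28)), 'y-': (np.float64(-41.02), np.float64(0.3), np.float64(0.29)), 'x-': (np.float64(-74.45), np.float64(-0.03), np.float64(0.0))}
roof z fit [-6.00000e-04 -1.10000e-03  7.23802e+01]
[([0.4885, 0.3109, 0.0374], 0.61)] [([0.7024, 0.2884, 0.0506], 0.66), ([0.4902, 0.3121, 0.038], 0.52), ([0.5742, 0.3727, 0.0487], 0.15)]
```

View pics/seat.png

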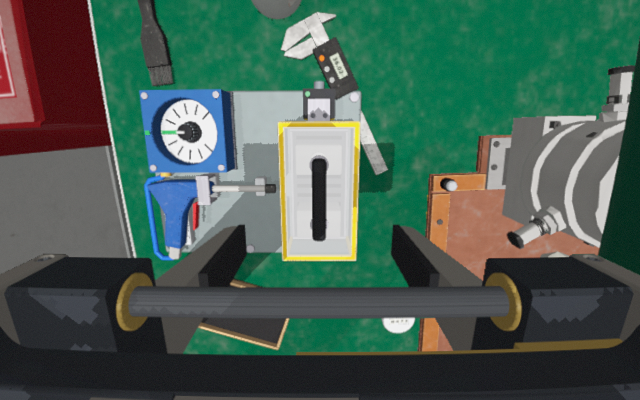

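```bash
python3 - <<'E'
from h import *
y=UY-np.pi/2; c=U(-.03,.165)
hop(c,.17,y); env.pause(.3)
im,d,p=snap('wrist'); np.savez('w8.npz',im=im,d=d,e=p[0],r=p[1])
print(find('trigger'))
P=cloud(d,p); q=(P[...,:2]-G)@rz(UY)*1e3; Z=P[...,2]*1e3
print('cols y from 230 down to 95; rows x')
ys=list(range(234,100,-6)); print('      ',ys)
for x in range(5,-91,-6):
    print(x,[ (int(np.nanpercentile(Z[k],90)) if (k:=(abs(q[...,0]-x)<3)&(abs(q[...,1]-yy)<3)).sum()>2 else -1) for yy in ys])
cv2.imwrite('pics/tr.png',cv2.resize(im[80:280,180:440],None,fx=3,fy=3,interpolation=cv2.INTER_CUBIC)[:,:,::-1])
E
```

```text
[([0.4874, 0.3099, 0.0353], 0.93)]
cols y from 230 down to 95; rows x
       [234, 228, 222, 216, 210, 204, 198, 192, 186, 180, 174, 168, 162, 156, 150, 144, 138, 132, 126, 120, 114, 108, 102]
5 [279, 280, 280, 280, 36, 38, 44, 45, 46, 45, 45, 46, 46, 45, 45, 45, 49, 50, 50, 37, 280, 279, 280]
-1 [282, 282, 282, 281, 276, 274, 274, 274, 274, 274, 274, 274, 274, 274, 274, 274, 274, 274, 274, 274, 281, 282, 282]
-7 [282, 295, 298, 298, 298, 298, 298, 298, 298, 298, 298, 298, 298, 298, 298, 298, 298, 298, 298, 298, 298, 298, 297]
-13 [282, 282, 282, 282, 277, 273, 274, 273, 274, 274, 273, 284, 284, 284, 284, 285, 284, 284, 284, 285, 283, 284, 284]
-19 [0, 239, 241, 274, 231, 38, 12, 27, 45, 46, 46, 46, 46, 45, 41, 41, 48, 49, 49, 231, 273, 240, 241]
-25 [0, 0, 0, 269, 232, 38, 11, 12, 45, 45, 45, 46, 45, 44, 41, 40, 11, 12, 12, 229, 268, 12, 12]
-31 [0, 0, 0, 262, 219, 38, 11, 12, 42, 45, 45, 46, 45, 12, 41, 12, 12, 11, 12, 219, 262, 12, 12]
-37 [0, 0, 0, 256, 210, 38, 11, 11, 44, 46, 45, 46, 44, 12, 41, 12, 12, 11, 12, 210, 255, 12, 11]
-43 [0, 0, 0, 251, 110, 38, 11, 12, 44, 46, 45, 46, 43, 12, 41, 12, 11, 12, 12, 12, 250, 12, 12]
-49 [0, 0, 0, 0, -1, 38, 12, 12, 45, 46, 46, 45, 12, 12, 41, 12, 11, 12, 12, 12, 12, 12, 12]
-55 [0, 0, 0, 0, -1, 38, 12, 12, 45, 45, 46, 45, 24, 12, 12, 12, 11, 12, 12, 12, 12, 12, 12]
-61 [0, 0, 0, 0, 37, 38, 12, 12, 45, 46, 46, 45, 23, 11, 11, 12, 12, 12, 12, 12, 12, 12, 12]
-67 [0, 0, 0, 0, 38, 38, 12, 11, 45, 46, 46, 45, 23, 12, 12, 12, 12, 11, 12, 12, 12, 12, 11]
-73 [0, 0, 0, 0, 36, 38, 12, 13, 41, 44, 45, 44, 24, 12, 12, 12, 12, 12, 11, 12, 12, 12, 12]
-79 [0, 0, 0, 0, -1, 38, 11, 12, 40, 42, 40, -1, 12, 12, 12, 12, 11, 12, 12, 12, 11, 11, 11]
-85 [0, 0, 0, 0, -1, 38, 37, 37, 41, 42, 39, 11, 12, 11, 12, 12, 12, 11, 11, 12, 12, 11, 12]
```

View pics/tr.png

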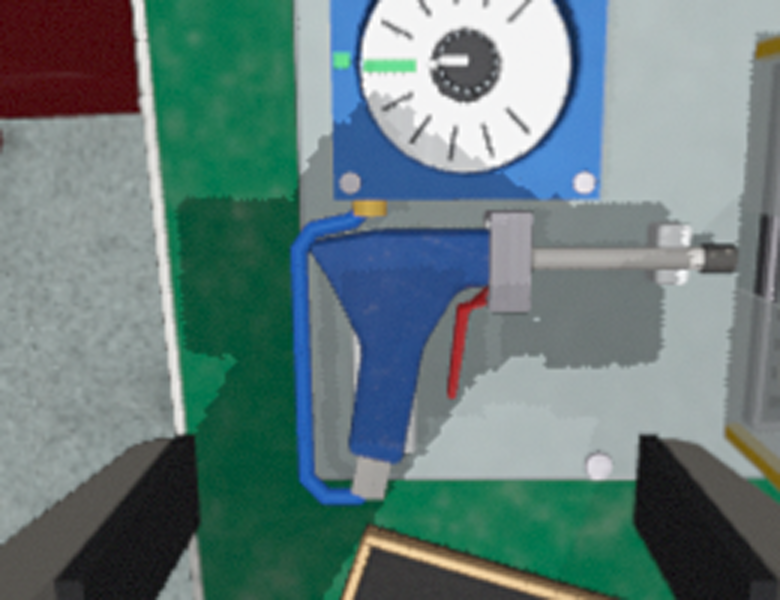

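```bash
python3 - <<'E'
from h import *
effector.grasp(10); y=UY; X=-.043
n=rz(UY)@np.array([0,1.])
hop(U(X,.128),.10,y); env.pause(.2); tip(U(X,.128),.022,y,.1); env.pause(.3); s=st()
f0=s['wrist_force'][:2]@n; log=[]
Y=.132
while Y<.158:
    tip(U(X,Y),.022,y,.05); s=env.sense(); f=(s['wrist_force'][:2]@n)-f0; a=((s['ee_pos'][:2]-G)@rz(UY))[1]*1e3
    log.append((round(Y*1e3,1),round(a,1),round(-f,1),round(s['t'],2)))
    if -f>14: break
    Y+=.001
for l in log: print(l)
env.pause(2.4); s=env.sense(); print('hold',round(s['t'],2),np.round(s['wrist_force'],1))
tip(U(X,.128),.022,y,.1); s=st(); tip(U(X,.128),.12,y,.2)
E
```

```text
t 68.4 p [ 0.5108  0.2852 -0.0015] F [0.7 0.9 0.1] w 0.0006 g 0.0 q7 0.45
(132.0, np.float64(132.6), np.float64(0.4), 68.67)
(133.0, np.float64(133.0), np.float64(0.0), 68.92)
(134.0, np.float64(134.1), np.float64(0.2), 69.17)
(135.0, np.float64(135.1), np.float64(-0.3), 69.42)
(136.0, np.float64(136.1), np.float64(1.2), 69.67)
(137.0, np.float64(136.6), np.float64(1.3), 69.92)
(138.0, np.float64(136.8), np.float64(3.5), 70.17)
(139.0, np.float64(137.2), np.float64(6.3), 70.42)
(140.0, np.float64(137.6), np.float64(6.9), 70.67)
(141.0, np.float64(138.0), np.float64(7.8), 70.92)
(142.0, np.float64(138.3), np.float64(9.8), 71.17)
(143.0, np.float64(138.7), np.float64(10.4), 71.42)
(144.0, np.float64(139.1), np.float64(12.6), 71.67)
(145.0, np.float64(139.4), np.float64(13.1), 71.92)
(146.0, np.float64(139.7), np.float64(14.6), 72.17)
hold 74.57 [13.6 -7.7 -5.1]
t 74.9 p [ 0.5098  0.2854 -0.0021] F [ 0.1 -0.6  0.9] w 0.0004 g 0.0 q7 0.45
```

```bash
python3 - <<'E'
from h import *
y=UY; X=-.043; n=rz(UY)@np.array([0,1.]); ims=[]
tip(U(X,.128),.022,y,.15); env.pause(.2)
for Y in (.133,.146):
    tip(U(X,Y),.022,y,.06); env.pause(.2); st()
    im,d,p=snap('wrist'); u,v=proj([[*U(-.04,.16),.04]],p)[0]
    ims.append(cv2.resize(cv2.getRectSubPix(im,(95,140),(float(u),float(v))),None,fx=4,fy=4,interpolation=cv2.INTER_CUBIC))
cv2.imwrite('pics/sq.png',np.hstack(ims)[:,:,::-1])
E
```

```text
t 77.0 p [ 0.5071  0.2886 -0.0019] F [0.1 0.3 0.6] w 0.0002 g 0.0 q7 0.45
t 77.6 p [ 0.5037  0.2945 -0.0015] F [10.3 -7.3 -4.6] w 0.0005 g 5.5 q7 0.43
```

View pics/sq.png

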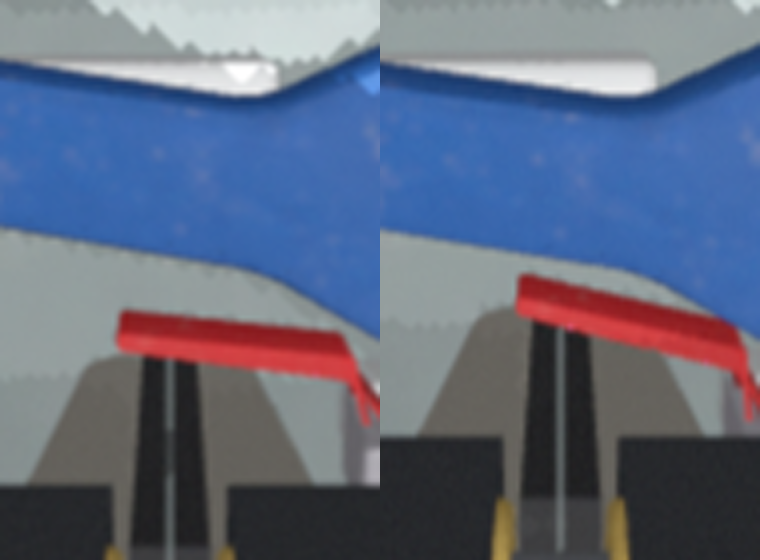

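```bash
python3 - <<'E'
from h import *
y=UY; X=-.043; n=rz(UY)@np.array([0,1.])
for Y in np.arange(.148,.162,.002):
    tip(U(X,Y),.022,y,.06); env.pause(.1); s=env.sense(); f=-s['wrist_force'][:2]@n; a=(s['ee_pos'][:2]-G)@rz(UY)*1e3
    print(round(Y*1e3),np.round(a,1),round(f,1),round(s['wrist_force'][2],1))
    if f>28: break
im,d,p=snap('wrist'); u,v=proj([[*U(-.04,.16),.04]],p)[0]
cv2.imwrite('pics/sq2.png',cv2.resize(cv2.getRectSubPix(im,(95,140),(float(u),float(v))),None,fx=4,fy=4,interpolation=cv2.INTER_CUBIC)[:,:,::-1])
st()
E
```

```text
148 [-41.  140.3] 14.9 -6.0
150 [-40.9 140.4] 18.5 -6.5
152 [-40.9 140.5] 22.1 -7.1
154 [-40.8 140.7] 25.5 -8.1
156 [-40.8 140.8] 30.6 -10.3
t 79.5 p [ 0.5034  0.2958 -0.0012] F [ 24.3 -17.9 -10. ] w 0.0004 g 12.5 q7 0.41
```

View pics/sq2.png

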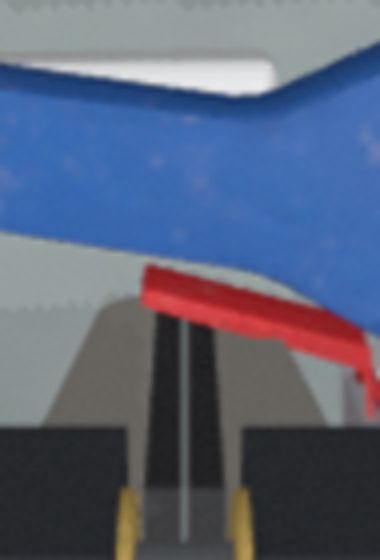

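```bash
python3 - <<'E'
from h import *
y=UY; X=-.043
env.pause(1.4); st()
tip(U(X,.126),.022,y,.2); env.pause(.2); s=st(); tip(U(X,.126),.13,y,.2)
effector.release(); Y=UY-np.pi/2
hop(U(.0,0),.2,Y); env.pause(.3)
im,d,p=snap('wrist'); print(roof(im,d,p,.0725)); print('pointer',pointer(im,p)); 
P=cloud(d,p);z=P[...,2]; m=((z>.094)&(z<.112)&(np.hypot(P[...,0]-G[0],P[...,1]-G[1])<.06)).astype(np.uint8)
q=P[m>0]; r=cv2.minAreaRect((q[:,:2]*1e3).astype(np.float32)); print(np.round(r[0],1),np.round(r[1],1),r[2])
E
```

```text
t 80.9 p [ 0.5034  0.2957 -0.0012] F [ 23.1 -17.8  -9.7] w 0.0002 g 12.5 q7 0.41
t 81.4 p [ 0.5106  0.2851 -0.0021] F [-0.1  0.3  0.7] w 0.0 g 0.0 q7 0.46
{'x+': (np.float64(75.11), np.float64(-0.09), np.float64(0.01)), 'y+': (np.float64(40.68), np.float64(0.11), np.float64(0.29)), 'y-': (np.float64(-40.79), np.float64(-0.12), np.float64(0.28)), 'x-': (np.float64(-73.93), np.float64(-0.06), np.float64(0.0))}
pointer (array([0.5740936 , 0.37503166]), np.float64(130.96720834633695), np.int32(1072))
[629.9 221.8] [80.9 13.2] 43.72256851196289
```

```bash
python3 - <<'E'
from h import *
Y=UY-np.pi/2; c=U(.0006,-.0001); 
tip(c,.11,Y,.15); env.pause(.2); tip(c,.078,Y,.06); effector.grasp(50); st()
tip(c,.115,Y,.06); s=st(); tip(c,.19,Y,.15)
assert .01<s['gripper_width']<.018
tip([.53,.09],.19,np.radians(-5),.15); t=np.array([.4618,-.027]); a=np.radians(34)
tip(t,.19,a,.15); env.pause(.3); down.f0=st()['wrist_force'][2]
tip(t,.072,a,.12); env.pause(.15); print(down(t,.070,.062,a,5,.0008)); effector.release(); tip(t,.13,a,.12); tip(t,.2,a,.2); st()
hop(G,.2,Y); env.pause(.3); blocks(G,.1,.052,.08,'g2.png')
E
```

```text
t 87.7 p [0.6302 0.2215 0.0539] F [ 0.6 -0.5 -0.8] w 0.0131 g 50.0 q7 -0.75
t 88.5 p [0.6298 0.2217 0.0909] F [-1.   1.1 -2.8] w 0.0137 g 50.0 q7 -0.77
t 91.7 p [ 0.4619 -0.0266  0.1659] F [-0.6  0.6 -2.8] w 0.0135 g 50.0 q7 0.74
(np.float64(0.06520000000000004), array([-1.3,  0.7,  4.8]))
t 97.1 p [ 0.4612 -0.0267  0.1751] F [ 0.1 -0.  -1.6] w 0.0918 g 0.0 q7 0.73
block [0.6555 0.2463] 133.3 [31.1 49.9] 0.0594
block [0.6032 0.1963] 133.1 [32.6 49.3] 0.0593
```

View pics/g2.png

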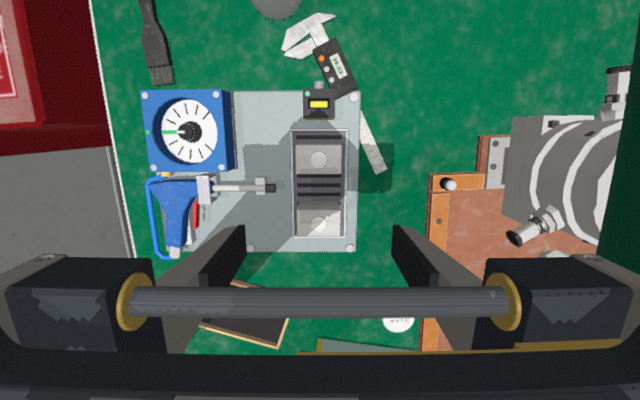

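```bash
python3 - <<'E'
from h import *
Y=UY-np.pi/2; TC=np.array([.4113,.1845]); ta=np.radians(25)
for i,off in enumerate((-.033,.033)):
    hop(G,.2,Y); env.pause(.3); b=blocks(G,.1,.052,.08)
    c,a=min(b,key=lambda k:((k[0]-G)@rz(UY))[0])[:2]; a=near(a,Y)
    s=pick(c,a,.035); assert .045<s['gripper_width']<.055
    place(TC+rz(ta)@np.array([0,off]),ta,.019)
hop([.425,.165],.2,ta); env.pause(.3); blocks(TC,.12,.034,.06,'end.png')
im,d,p=snap('wrist'); print(find('tray'),find('counter'),find('guard'))
hop(G,.22,Y); env.pause(.2); im,d,p=snap('wrist'); print(pointer(im,p)); st()
E
```

```text
block [0.6552 0.2456] 133.4 [31.4 49.7] 0.0594
block [0.603  0.1969] 133.3 [32.  49.3] 0.0594
t 102.6 p [0.6017 0.1971 0.1048] F [-0.9  0.1 -3.8] w 0.05 g 30.0 q7 -0.78
down (np.float64(0.017999999999999995), array([-3.2, -2. , 12. ]))
t 107.9 p [0.4246 0.1546 0.1054] F [ 0.2 -0.4 -0.1] w 0.0922 g 0.0 q7 0.21
block [0.6555 0.2462] 133.2 [31.2 49.8] 0.0594
t 112.3 p [0.6542 0.2462 0.1047] F [-1.1  0.1 -4.3] w 0.0497 g 30.0 q7 -0.83
down (np.float64(0.017999999999999995), array([-2.7, -1.2, 11.5]))
t 117.7 p [0.3967 0.2143 0.1054] F [-0.1 -0.2 -0.5] w 0.092 g 0.0 q7 0.07
block [0.3975 0.2148] 25.1 [31.8 49.4] 0.0433
block [0.4254 0.1554] 25.0 [31.1 49.3] 0.0434
[([0.4126, 0.1826, -0.0013], 0.82)] [([0.5721, 0.0115, 0.0011], 0.72)] [([0.4599, -0.0259, -0.0003], 0.69)]
(array([0.57420522, 0.37487161]), np.float64(131.37008544670596), np.int32(1003))
t 119.8 p [0.6291 0.2212 0.1966] F [ 0.   0.6 -0.4] w 0.0916 g 0.0 q7 -0.84
```

View pics/end.png

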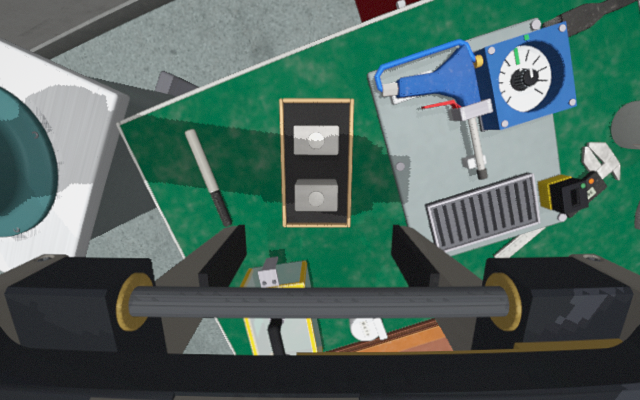

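```bash
python3 -c "
from h import *
print(workorder.finish_job())"
```

```text
the job is handed in; nothing more can be done
None
```

The job is done and handed in at about 120 s, with no verdict returned. The knob's pointer is within about 2° of the green mark. Both punches present were blown off under the seated guard and are back in the tray, the guard is back on the bench, and the counter was not touched. The first trigger push stopped just short of fully squeezed, so I pushed again (guard still home) to the stop, held it over two seconds and let go.

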